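Open the counterweighted gluing press

TASK

The glue has set, so open the gluing press: draw its locking bolt all the way back, then take the arm by its side handle, lift it up and over its balance point and lay it gently against the sprung rubber buffer, so that it rests open there by itself. Keep hold of the handle until you have felt the arm lean on the buffer, so that it never swings fast or falls, and come up to the buffer slowly and stop as soon as you feel it: it must not be struck, and may only be pushed in a few millimetres. Leave the mended piece, the tools and all the other things where they are.

Things in the scene. Friction and masses are not known exactly. Their poses are not given: they have to be found in the camera images.
- press: the fixed grey press, base plate 390 x 130 x 15 mm; origin on the table under the hinge; own axes: +x from handle end to buffer post, +y to the handle's side, z up. Two hinge cheeks, 72 mm over their outsides, 40 mm wide, 165 mm high. A 30 mm square bolt tower at (-65, -40) mm, 172 mm high. The buffer post, 280 mm high, stands 128 to 190 mm along +x.
- hinge (a point): the hinge axis at the middle of the arm, 140 mm above the table; the axis runs along the press's y axis, and the arm's foot, bolt and buffer all lie in line with this point along the press's x axis
- handle (a point): middle of the free part of the handle: a round dark bar, 18 mm thick, parallel to the hinge, standing out sideways (press +y) from the arm's end, free 40 mm either side of this point. With the arm at angle a it is at hinge + (-160 cos a, +62, +160 sin a) mm in press axes. It may turn in the fingers while they hold it. Arm beam 22 mm wide, 20 mm thick.
- press_arm (a joint): arm angle, rad: 0 shut and level, pi/2 upright, beyond that leaning towards the buffer. Shut, it takes about 2 to 6 N up at the handle. It balances between 0.7 and 1.35 rad (the counterweight on its bent tail differs each time), then falls open unless held back. It meets the buffer between 1.55 and 2.15 rad; the post is set anew each time, so feel for it. Keep below 2 rad/s, and 0.6 rad/s at the buffer.
- bolt_knob (a point): middle of the bolt's upright round knob, 22 mm in diameter, 182 mm above the table; the knob's top is 21 mm above this point and the upper side of the bolt's rod (12 mm thick, along press y) 18 mm below it. The rod lies across the top of the arm's beam and blocks it.
- bolt (a joint): travel of the bolt in m: 0 pushed in (arm locked), 0.030 fully drawn back to its stop; it is drawn along the press's -y axis (away from the handle's side) against 3 N of friction, stays where it is left, and frees the arm from about 0.024 on
- buffer (a joint): how far the sprung rubber-tipped plunger on the tall dark post is pushed in, m: 0 untouched. Its axis is level along press x, 250 mm above the table, 110 mm above the hinge. Spring 4000 N/m: the arm's own weight pushes it in by about 0.5 to 2.5 mm, it must never be pushed in more than 5 mm, and it bottoms at 20 mm.
- mended_piece: bystander: the mended turned-wood finial, pale, 58 mm across and 48 mm tall, standing on the press's round wooden pad (pad top 25 mm up) just under the arm's rubber foot, 2 mm clear of it; origin at its underside centre. It stays where it is.
- glue_jar: bystander: glass jar with white lid, 56 mm across, 75 mm tall; origin at its underside centre
- spatula: bystander: spatula lying flat, 180 mm long; origin at its underside
- clamp_block: bystander: wooden block 60 x 40 x 30 mm; origin at its underside centre
- brush: bystander: brush lying flat, 190 mm long; origin at its underside
- mug: bystander: white mug, 80 mm across, 90 mm tall; origin at its underside centre
- carved_hand: bystander: carved upright hand on a round foot, 72 mm across, 120 mm tall; origin at its underside centre

How it is judged (in metres and radians):
On the way, in this order (a step that is already met when the one before it is completed fails the run):
1. the bolt is drawn back to its stop (27 mm or more) with the arm still shut (value of joint bolt above 0.027 m and value of joint press_arm below 0.15 rad), for 0.2 s.
2. the arm is past upright and leans on the buffer while the fingers still hold it (value of joint press_arm above 1.5 rad and value of joint buffer above 0.0002 m and contact force between press and the fingers above 0.5 N), for 0.25 s.
At the end, for the whole second after the job is handed in: The arm is let go and rests still, open past 1.5 rad, leaning on the buffer by its own weight (plunger in by 0.2 to 4 mm, arm slower than 0.05 rad/s), with the bolt still drawn back at least 25 mm (value of joint bolt above 0.025 m and value of joint press_arm above 1.5 rad and value of joint buffer between 0.0002 and 0.004 m and velocity of joint press_arm between -0.05 and 0.05 rad/s); the robot touches nothing.
It fails at once if the arm swings or falls faster than 2 rad/s (velocity of joint press_arm above 2 rad/s or velocity of joint press_arm below -2 rad/s).
It fails at once if the arm strikes the buffer: it is touching it while still turning faster than 0.6 rad/s (value of joint buffer above 0.0002 m and velocity of joint press_arm above 0.6 rad/s).
It fails at once if the buffer is pushed in more than 5 mm (value of joint buffer above 0.005 m).
It fails at once if the mended piece is moved more than 6 mm, or another bystander more than 30 mm (distance of mended_piece from where it was at the start of the episode above 0.006 m or distance of any of glue_jar, spatula, clamp_block, brush, mug, carved_hand from where it was at the start of the episode above 0.03 m).
It also fails if it takes over 72 s, if anything falls off the work surface, if the arm or the gripper's body presses on something with over 40 N, if the wrist force passes 120 N, or if a joint passes its speed limit or range.

ROBOT

A 7-joint arm with a two-finger parallel gripper is mounted at the origin on the work surface. World frame = base frame: x ahead of the robot, y to its left, z up, the work surface at z = 0. Lengths are in m, angles in degrees, forces in N, time in s.
With the tool pointing down it reaches from about 0.4 to 0.85 m from the base axis. Payload 6.9 kg.
Tool frame: the origin (TCP) lies at the very end of the fingers, on their centre line; the grasp point (between the pads) lies 19 mm behind it; z points along the fingers, y is the line along which they close (so a half turn about z gives the same grasp; the last joint's range is limited). The gripper opens to 85 mm and grips with 20 to 120 N. Pads are 22 mm wide; open, the fingers measure 114 mm over their backs; the gripper's body (76 mm by 85 mm) begins 54 mm behind the grasp point. The pads swing forward as they close: fully open they stand 13 mm farther back than shut.
Start: joints at [69.815, 29.078, -13.613, 85.955, 7.202, 65.827, -8.869], TCP at [0.276, -0.561, 0.192] pointing down, gripper open.
Joint ranges: [-176.47, 176.47], [-13.61, 117.27], [-81.72, 77.17], [0.22, 143.17], [-87.28, 267.28], [10, 112.55], [-165.47, 165.47]. Speed limits (degrees/s): [136.94, 136.94, 180, 180, 180, 180, 180].

INTERFACE

Orientations are given as a 3x3 rotation matrix whose columns are the frame's x, y, z axes.
In Python, from rig import manip gives the robot as it stands.
- The arm moves only by the tool play_rows, never from a script. Its argument "moves" is a list of rows, each an object with "dp": the shift along the tool's x, y, z in units of 50 mm (1.0 is 50 mm), a list of three; "twist": the turn, a rotation vector about the tool's x, y, z in units of 8 degrees (1.0 is 8 degrees), a list of three; "jaw": the finger opening in mm, from 0 to 85.4. A call has 1 to 12 rows; each row shifts and turns the commanded pose from where the row before left it, along the tool's axes as they then stand; what a row does not reach is not made up. A row lasts 1/10 s, in which the tool goes at most 50 mm and 8.59 degrees, less where a joint would pass 70% of its speed; a pose out of reach is approached as far as the arm can. A call is refused whole if a number of a shift passes 1 or a number of a turn 1, either way. A call with a gripper value outside its range is refused whole. The fingers move at their own pace and stop on an object; "newtons" is the grip in N (left out, the last holds). Time passes only in rows, so rows that do not move let the fingers close. It gives the time, the measured TCP pose, the force, the opening and the grip force at its end, in the units of the state.
- manip.state(): the state, without advancing time (a new reading comes with each control period).
- manip.grab_frame(name): name is "side" or "top" or "wrist"; returns (picture, depth): 384x512x3 uint8, red, green, blue; 384x512 float32, m along the optical axis (not along the pixel's ray), 0 where there is no reading.
- manip.calibration(name): a dict with "intrinsics" (3x3 intrinsics, pixels), "extrinsics" (4x4, takes a point from camera to world coordinates); the wrist camera has in their place "mount" (4x4, takes a point from camera to tool coordinates, whose origin is the TCP and whose axes are the flange's). Camera axes: x right, y down, z forward; pixel columns grow to the right and rows downward; lengths in m; the calibration is good to about 2 mm. A picture is of the moment at which its call begins: read the wrist's pose just before it. calibration takes no time and is no camera call.
- manip.finish_job(): hands the job in; it is judged then, once.
The state is a dict: "t": time; "joint_positions": joint angles; "joint_vel": joint speeds; "joint_efforts": joint torques, N m; "ee_pos": TCP position; "ee_rot": TCP orientation; "force": force on the tool from outside, world axes, zero at the start; "ft_torque": the same for the moment, N m; "grip_width": finger opening in m; "gripper_force": force on a finger pad.
Only numpy, scipy, OpenCV 4.12 (cv2) and the standard library are available. Lean on these libraries where they do the work, as an engineer would, in place of code of your own. Each camera call takes 0.05 s, during which the arm holds its last target. There are 200 camera calls.

## Working session

There is one attempt and no reset: what is moved stays moved. The work goes in short steps, Python scripts to look and compute and a tool call to move; the robot and the scene stay as the last step left them, time stands still between calls to the robot, and variables do not carry over. Pictures are saved under pics/ and viewed, at most 10 in all, crops included, and the job is handed in when it is done.

Besides the shell and the picture viewer there is one more tool, called after "Call:" as name([rows], argument=value, ...), one row to a line, values as JSON. play_rows: Moves the arm, as the interface text tells. Its arguments: {"type":"object","properties":{"moves":{"type":"array"},"newtons":{"type":"number"}},"required":["moves"]}

```bash
mkdir -p pics
cat > h.py <<'E'
import numpy as np, cv2
from rig import manip
def cloud(n):
    s=manip.state(); im,d=manip.grab_frame(n); c=manip.calibration(n); K=np.array(c["intrinsics"])
    if "extrinsics" in c: E=np.array(c["extrinsics"])
    else:
        T=np.eye(4);T[:3,:3]=s["ee_rot"];T[:3,3]=s["ee_pos"];E=T@np.array(c["mount"])
    v,u=np.mgrid[:d.shape[0],:d.shape[1]]
    P=np.stack([(u-K[0,2])/K[0,0]*d,(v-K[1,2])/K[1,1]*d,d],-1)@E[:3,:3].T+E[:3,3]
    P[d==0]=np.nan
    return im,d,P,K,E
E
python3 - <<'E'
from h import *
for n in("side","top"):
    im,d,P,K,E=cloud(n); cv2.imwrite(f"pics/{n}0.png",im[:,:,::-1]); np.savez(f"{n}0.npz",im=im,P=P,K=K,E=E); print(n,E.round(3).tolist(),K[0,0])
s=manip.state();print({k:np.round(v,3).tolist() for k,v in s.items()})
E
```

```text
side [[-0.683, -0.428, 0.591, -0.001], [-0.73, 0.393, -0.559, 0.585], [0.007, -0.814, -0.581, 0.74], [0.0, 0.0, 0.0, 1.0]] 359.135780171985
top [[-0.085, -0.974, 0.21, 0.272], [-0.996, 0.082, -0.023, 0.076], [0.006, -0.211, -0.977, 1.595], [0.0, 0.0, 0.0, 1.0]] 413.33379538993864
{'t': 0.1, 'joint_positions': [69.815, 29.121, -13.608, 86.003, 7.203, 65.826, -8.868], 'joint_vel': [-0.095, -0.085, -0.056, -0.201, 0.011, -0.013, -0.102], 'joint_efforts': [-0.005, -62.183, -2.195, -25.02, 0.012, 0.008, -0.0], 'ee_pos': [0.276, -0.56, 0.191], 'ee_rot': [[0.897, 0.442, -0.001], [0.442, -0.897, 0.001], [-0.0, -0.002, -1.0]], 'force': [-0.204, -0.337, -0.504], 'ft_torque': [0.051, -0.032, 0.001], 'gripper_force': 0.0, 'grip_width': 0.086}
```

View pics/side0.png

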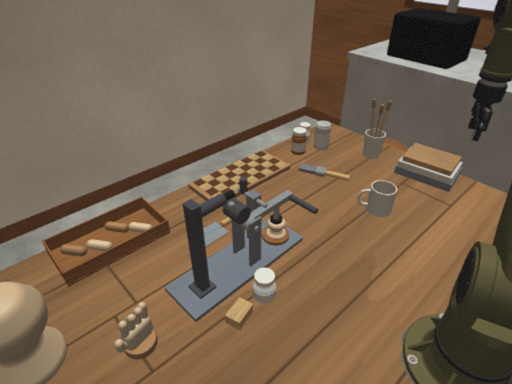

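View pics/top0.png

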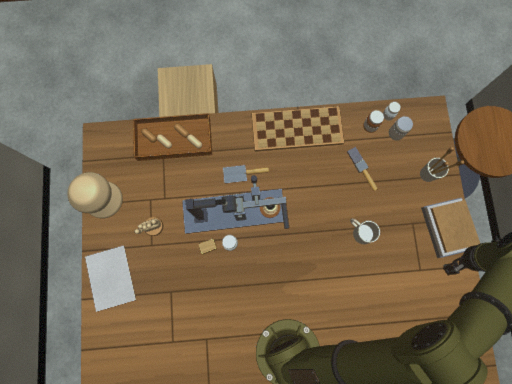

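The side view shows the press at about (240,240): post (200,250), bolt knob (243,183), handle bar (300,203), finial (277,230). In the top view the base plate spans (183,195)–(287,228), the knob is at (254,181) and the handle runs (283,192)–(287,228), towards the robot.

Run:
```python
from h import *
for n in("top","side"):
    f=np.load(n+"0.npz");P=f["P"];im=f["im"].astype(int)
    X,Y,Z=P[...,0],P[...,1],P[...,2]
    roi=(X>.35)&(X<.85)&(Y>-.25)&(Y<.45)
    m=roi&(Z>.008)&(Z<.022)&(im[...,2]>im[...,0]+8)
    m=cv2.morphologyEx(m.astype(np.uint8),cv2.MORPH_OPEN,np.ones((3,3)))
    k,l,st,_=cv2.connectedComponentsWithStats(m); print(n,st[1:][st[1:,4]>60].tolist())
    pts=P[(m>0)][:,:2].astype(np.float32)
    r=cv2.minAreaRect(pts*1000);print("plate",r,cv2.boxPoints(r).round().tolist())
    # heights
    for lo,hi in((.13,.17),(.17,.21),(.21,.3)):
        q=roi&(Z>lo)&(Z<hi)
        k,l,st,_=cv2.connectedComponentsWithStats(q.astype(np.uint8))
        for i in range(1,k):
            if st[i,4]>8:
                p=P[l==i]; print(lo,hi,st[i].tolist(),np.nanmedian(p,0).round(3),p.min(0).round(3),p.max(0).round(3), im[l==i].mean(0).round())
    c=im[140:260,150:320] if n=="top" else im[160:310,150:330]
    cv2.imwrite(f"pics/{n}1.png",cv2.resize(c[:,:,::-1].astype(np.uint8),None,fx=4,fy=4)[:600])
```

```text
top [[260, 191, 15, 9, 89], [183, 201, 100, 32, 1172]]
plate ((533.255859375, 156.33511352539062), (128.33900451660156, 386.2521667480469), 2.3098392486572266) [[461.0, 347.0], [477.0, -39.0], [605.0, -34.0], [590.0, 352.0]]
0.13 0.17 [251, 182, 6, 7, 21] [0.593 0.07  0.166] [0.582 0.062 0.155] [0.603 0.081 0.169] [113. 115. 113.]
0.13 0.17 [254, 189, 4, 4, 10] [0.574 0.065 0.167] [0.569 0.061 0.163] [0.578 0.072 0.17 ] [105. 116. 133.]
0.13 0.17 [232, 194, 57, 35, 637] [0.527 0.061 0.15 ] [ 0.434 -0.04   0.13 ] [0.57 0.15 0.17] [104. 110. 113.]
0.13 0.17 [193, 209, 7, 7, 22] [0.508 0.274 0.148] [0.506 0.272 0.131] [0.53  0.292 0.169] [46. 42. 38.]
0.17 0.21 [251, 175, 6, 8, 41] [0.608 0.069 0.201] [0.6   0.061 0.179] [0.62  0.079 0.208] [69. 66. 66.]
0.17 0.21 [251, 187, 9, 9, 46] [0.57  0.069 0.173] [0.556 0.054 0.17 ] [0.585 0.082 0.178] [106. 115. 128.]
0.17 0.21 [222, 196, 15, 17, 74] [0.513 0.146 0.203] [0.501 0.138 0.174] [0.553 0.186 0.21 ] [64. 64. 64.]
0.17 0.21 [191, 209, 8, 6, 17] [0.508 0.28  0.19 ] [0.506 0.271 0.172] [0.52  0.293 0.208] [46. 41. 39.]
0.21 0.3 [186, 196
[... 355 characters left out ...]
33 -0.04   0.13 ] [0.63  0.165 0.17 ] [96. 95. 92.]
0.13 0.17 [189, 242, 18, 20, 207] [0.508 0.295 0.15 ] [0.506 0.273 0.13 ] [0.541 0.299 0.17 ] [47. 44. 42.]
0.17 0.21 [240, 177, 8, 14, 105] [0.605 0.074 0.192] [0.599 0.06  0.17 ] [0.624 0.083 0.205] [60. 55. 53.]
0.17 0.21 [248, 190, 13, 10, 76] [0.57  0.071 0.172] [0.556 0.056 0.17 ] [0.586 0.085 0.175] [119. 123. 127.]
0.17 0.21 [223, 205, 28, 19, 303] [0.504 0.18  0.197] [0.5   0.141 0.171] [0.554 0.188 0.21 ] [49. 47. 46.]
0.17 0.21 [187, 229, 18, 20, 222] [0.509 0.295 0.191] [0.506 0.274 0.17 ] [0.54  0.299 0.21 ] [45. 43. 43.]
0.21 0.3 [183, 190, 65, 46, 1167] [0.516 0.263 0.254] [0.501 0.149 0.21 ] [0.552 0.299 0.282] [61. 58. 57.]
```

View pics/top1.png

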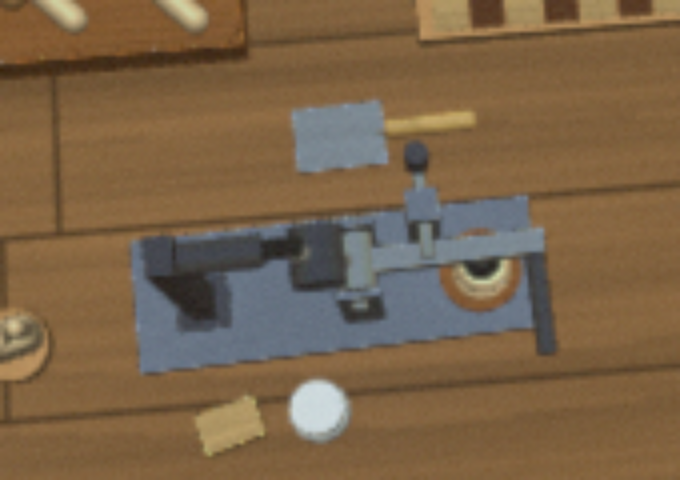

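View pics/side1.png

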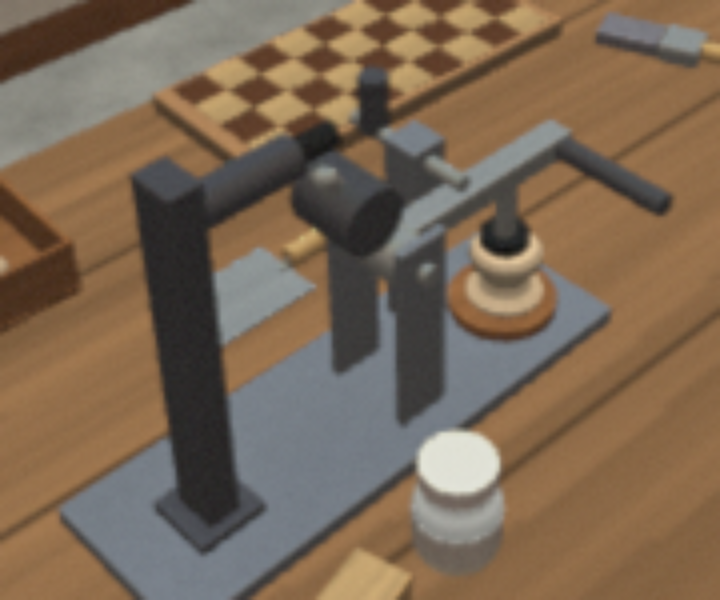

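The crops show the bolt rod lying over the beam, with the knob behind the tower at crop (416,155) top / (373,95) side. The plunger's black tip is at crop (320,137) in the side view, and the handle runs free at (565,150)–(665,200). I'll refine the points and start towards the knob.

```bash
cat > geo.py <<'E'
import numpy as np
th=np.deg2rad(2.05); px=np.array([-np.sin(th),np.cos(th)]); py=np.array([-np.cos(th),-np.sin(th)])
H=np.array([.528,.1335])
E
python3 - <<'E'
from h import *; from geo import *
for n in("top","side"):
    f=np.load(n+"0.npz");P=f["P"]
    q=P[...,:2]-H; a=q@px; b=q@py; Z=P[...,2]
    def show(t,m): print(n,t,m.sum(),*[(x[m].min().round(4),np.median(x[m]).round(4),x[m].max().round(4)) if m.any() else 0 for x in(a,b,Z)])
    show("tip",(abs(b)<.03)&(Z>.235)&(Z<.275)&(a<.06)&(a>-.05))
    show("post",(abs(b)<.04)&(Z>.262)&(a>.05)&(a<.3))
    show("handle",(b>.025)&(b<.12)&(abs(a+.16)<.03)&(Z>.12)&(Z<.17))
    show("beam",(abs(b)<.02)&(a>-.155)&(a<-.08)&(Z>.135)&(Z<.155))
    show("knob",(abs(b+.08)<.025)&(abs(a+.065)<.03)&(Z>.178)&(Z<.22))
    show("tower",(abs(b+.04)<.025)&(abs(a+.065)<.03)&(Z>.168)&(Z<.178))
    show("cheek",(abs(b)<.045)&(b>.02)&(abs(a)<.04)&(Z>.158)&(Z<.17))
E
```

```text
top tip 40 (np.float64(0.0368), np.float64(0.0482), np.float64(0.0597)) (np.float64(-0.0097), np.float64(-0.0005), np.float64(0.0076)) (np.float64(0.2459), np.float64(0.2575), np.float64(0.262))
top post 168 (np.float64(0.0719), np.float64(0.1388), np.float64(0.1622)) (np.float64(-0.0189), np.float64(-0.0003), np.float64(0.0157)) (np.float64(0.262), np.float64(0.2693), np.float64(0.2853))
top handle 109 (np.float64(-0.1708), np.float64(-0.1613), np.float64(-0.1529)) (np.float64(0.0253), np.float64(0.0628), np.float64(0.0997)) (np.float64(0.1356), np.float64(0.1469), np.float64(0.1563))
top beam 137 (np.float64(-0.155), np.float64(-0.1192), np.float64(-0.0803)) (np.float64(-0.0122), np.float64(0.0004), np.float64(0.0152)) (np.float64(0.1355), np.float64(0.1493), np.float64(0.1549))
top knob 41 (np.float64(-0.0758), np.float64(-0.0669), np.float64(-0.057)) (np.float64(-0.0898), np.float64(-0.0777), np.float64(-0.0693)) (np.float64(0.1787), np.float64(0.2014), np.float64(0.2077))
top tower 58 (np.float64(-0.0817), np.float64(-0.0655), np.float64(-0.0526)) (np.float64(-0.063), np.float64
[... 979 characters left out ...]
9), np.float64(0.0058), np.float64(0.0194)) (np.float64(0.1353), np.float64(0.1496), np.float64(0.1526))
side knob 87 (np.float64(-0.0766), np.float64(-0.0622), np.float64(-0.0535)) (np.float64(-0.0933), np.float64(-0.075), np.float64(-0.0691)) (np.float64(0.1782), np.float64(0.195), np.float64(0.205))
side tower 90 (np.float64(-0.0792), np.float64(-0.064), np.float64(-0.0496)) (np.float64(-0.056), np.float64(-0.0396), np.float64(-0.0254)) (np.float64(0.168), np.float64(0.1723), np.float64(0.1751))
side cheek 61 (np.float64(-0.0187), np.float64(0.0008), np.float64(0.0322)) (np.float64(0.0206), np.float64(0.0329), np.float64(0.0364)) (np.float64(0.158), np.float64(0.1645), np.float64(0.1699))
```

Call:
play_rows([
  {"dp": [0, 0, -0.5], "twist": [0, 0, 0.755], "jaw": 60},
  {"dp": [0, 0, -0.5], "twist": [0, 0, 0.755], "jaw": 60},
  {"dp": [0, 0, -0.5], "twist": [0, 0, 0.755], "jaw": 60},
  {"dp": [0, 0, -0.5], "twist": [0, 0, 0.755], "jaw": 60},
  {"dp": [0.4, -0.69, 0], "twist": [0, 0, 0], "jaw": 60},
  {"dp": [0.4, -0.69, 0], "twist": [0, 0, 0], "jaw": 60},
  {"dp": [0.4, -0.69, 0], "twist": [0, 0, 0], "jaw": 60},
  {"dp": [0.4, -0.69, 0], "twist": [0, 0, 0], "jaw": 60},
  {"dp": [0.4, -0.69, 0], "twist": [0, 0, 0], "jaw": 60},
  {"dp": [0.4, -0.69, 0], "twist": [0, 0, 0], "jaw": 60},
  {"dp": [0.4, -0.69, 0], "twist": [0, 0, 0], "jaw": 60},
  {"dp": [0.4, -0.69, 0], "twist": [0, 0, 0], "jaw": 60},
])

```text
t: 1.3
ee_pos: [0.4264, -0.2774, 0.2919]
ee_rot: [[0.999, 0.036, -0.0], [0.036, -0.999, 0.0], [-0.0, -0.0, -1.0]]
force: [0.5, -0.2, 0.1]
grip_width: 0.0598
gripper_force: 0.0
```

Call:
play_rows([
  {"dp": [0.393, -0.684, 0], "twist": [0, 0, 0], "jaw": 60},
  {"dp": [0.393, -0.684, 0], "twist": [0, 0, 0], "jaw": 60},
  {"dp": [0.393, -0.684, 0], "twist": [0, 0, 0], "jaw": 60},
  {"dp": [0.393, -0.684, 0], "twist": [0, 0, 0], "jaw": 60},
  {"dp": [0.393, -0.684, 0], "twist": [0, 0, 0], "jaw": 60},
  {"dp": [0.393, -0.684, 0], "twist": [0, 0, 0], "jaw": 60},
  {"dp": [0.393, -0.684, 0], "twist": [0, 0, 0], "jaw": 60},
  {"dp": [0.393, -0.684, 0], "twist": [0, 0, 0], "jaw": 60},
  {"dp": [0.393, -0.684, 0], "twist": [0, 0, 0], "jaw": 60},
  {"dp": [0.35, -0.65, 0], "twist": [0, 0, 0], "jaw": 60},
  {"dp": [0, 0, 0], "twist": [0, 0, 0], "jaw": 60},
  {"dp": [0, 0, 0], "twist": [0, 0, 0], "jaw": 60},
])

```text
t: 2.5
ee_pos: [0.6079, 0.0688, 0.2912]
ee_rot: [[0.999, 0.038, -0.002], [0.038, -0.999, -0.0], [-0.002, 0.0, -1.0]]
force: [-0.3, -1.1, -0.6]
grip_width: 0.0601
gripper_force: 0.0
```

Run:
```python
from h import *; from geo import *
im,d,P,K,E=cloud("wrist"); Z=P[...,2]
q=P[...,:2]-H; a=q@px; b=q@py
m=(Z>.19)&(Z<.215)&(abs(b+.08)<.03)&(abs(a+.065)<.03)
print(m.sum(),P[m].min(0),P[m].max(0),np.median(P[m],0),a[m].min(),a[m].max(),b[m].min(),b[m].max(),(d==0).mean())
cv2.imwrite("pics/w0.png",im[:,:,::-1])
```

```text
540 [0.6023266  0.0605836  0.19003631] [0.62335478 0.08225653 0.20547107] [0.61363984 0.07144021 0.20324644] -0.07588492162789912 -0.05423725815542144 -0.09309850596364508 -0.07211644108309002 0.0037078857421875
```

View pics/w0.png

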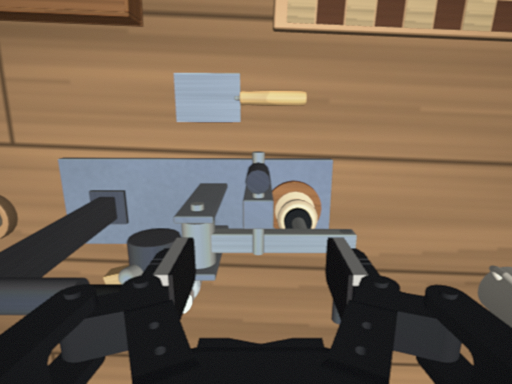

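The wrist view shows the knob standing at (258,178), centred between the fingers in press x, at world (0.613, 0.071). Nothing lies under the fingers.

Call:
play_rows([
  {"dp": [0.08, -0.05, 0.4], "twist": [0, 0, 0], "jaw": 60},
  {"dp": [0, 0, 0.4], "twist": [0, 0, 0], "jaw": 60},
  {"dp": [0, 0, 0.4], "twist": [0, 0, 0], "jaw": 60},
  {"dp": [0, 0, 0.4], "twist": [0, 0, 0], "jaw": 60},
  {"dp": [0, 0, 0.4], "twist": [0, 0, 0], "jaw": 60},
  {"dp": [0, 0, 0.35], "twist": [0, 0, 0], "jaw": 60},
  {"dp": [0, 0, 0], "twist": [0, 0, 0], "jaw": 10},
  {"dp": [0, 0, 0], "twist": [0, 0, 0], "jaw": 10},
  {"dp": [0, 0, 0], "twist": [0, 0, 0], "jaw": 10},
  {"dp": [0, 0, 0], "twist": [0, 0, 0], "jaw": 10},
  {"dp": [0, 0, 0], "twist": [0, 0, 0], "jaw": 10},
  {"dp": [0, 0, 0], "twist": [0, 0, 0], "jaw": 10},
], newtons=40)

```text
t: 3.75
ee_pos: [0.6122, 0.0707, 0.175]
ee_rot: [[0.999, 0.036, 0.001], [0.036, -0.999, 0.0], [0.001, -0.0, -1.0]]
force: [0.2, 0.2, -0.0]
grip_width: 0.01
gripper_force: 0.0
```

Run:
```python
from h import *; from geo import *
im,d,P,K,E=cloud("wrist"); cv2.imwrite("pics/w1.png",im[:,:,::-1])
s=manip.state(); print(s["grip_width"],s["gripper_force"],s["ee_pos"])
im,d,P,K,E=cloud("side"); cv2.imwrite("pics/s2.png",cv2.resize(im[130:250,180:340,::-1],None,fx=4,fy=4))
```

```text
0.010314570658781181 0.0 [0.61207428 0.07077496 0.17489256]
```

View pics/s2.png

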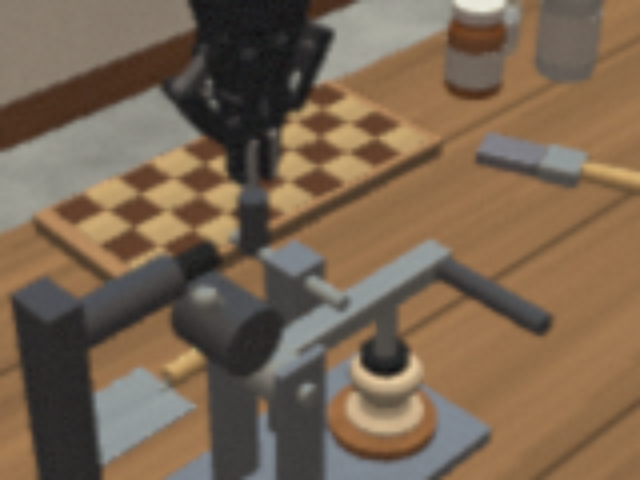

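The crop shows the shut fingers ending at about (250,180), just above or behind the knob top at (253,190), so they missed it. I'll measure the offset.

Run:
```python
from h import *
im,d,P,K,E=cloud("side")
for r,c in((165,243),(170,241),(174,241),(174,247),(178,243),(182,243),(186,243),(190,243)): print("side",r,c,P[r,c].round(3),im[r,c])
# project the reported TCP and knob point
for X in((.6121,.0707,.175),(.612,.0707,.203),(.612,.0707,.182)):
    p=np.linalg.inv(E)@np.r_[X,1]; print((K@(p[:3]/p[2]))[:2].round(1))
im,d,P,K,E=cloud("top")
m=(P[...,2]>.16)&(P[...,2]<.24)&(P[...,0]>.59)&(P[...,0]<.68)&(abs(P[...,1]-.07)<.06)
print("top",m.sum(),P[m].min(0).round(3),P[m].max(0).round(3))
im,d,P,K,E=cloud("wrist")
m=(P[...,2]>.17)&(P[...,2]<.24)&(P[...,0]>.57)&(P[...,0]<.68)&(abs(P[...,1]-.07)<.04)
print("wrist",m.sum(),P[m].min(0).round(3),P[m].max(0).round(3))
```

```text
side 165 243 [0.599 0.079 0.254] [55 54 51]
side 170 241 [0.605 0.082 0.238] [54 49 48]
side 174 241 [0.603 0.084 0.227] [47 46 45]
side 174 247 [0.603 0.063 0.218] [44 38 35]
side 178 243 [0.612 0.07  0.203] [79 80 86]
side 182 243 [0.605 0.076 0.197] [44 41 40]
side 186 243 [0.606 0.076 0.183] [49 46 47]
side 190 243 [0.604 0.078 0.172] [46 40 40]
[242.9 186.8]
[242.7 178.2]
[242.9 184.7]
top 4 [0.59  0.07  0.162] [0.607 0.08  0.173]
wrist 3477 [0.57  0.052 0.17 ] [0.624 0.089 0.24 ]
```

View pics/w1.png

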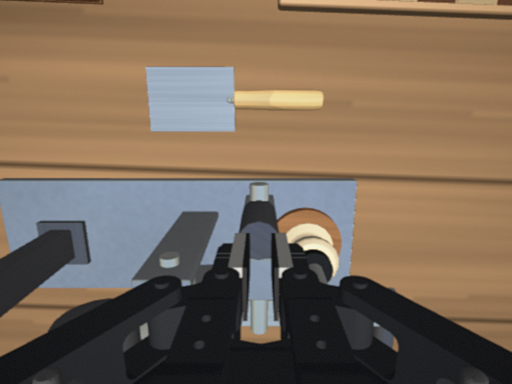

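Run:
```python
from h import *
s=manip.state();p=s["ee_pos"];R=np.array(s["ee_rot"])
im,d,P,K,E=cloud("side")
for r in range(166,182,2): print(r,[tuple((P[r,c]*1000).round().astype(int).tolist()) for c in range(233,256,3)])
im,d,P,K,E=cloud("wrist"); T=(P-p)@R
for r in range(220,300,12): print(r,[tuple((T[r,c]*1000).round().astype(int).tolist()) for c in range(222,300,11)])
```

```text
166 [(908, -132, 20), (599, 103, 261), (607, 86, 251), (602, 80, 250), (608, 65, 241), (599, 63, 244), (859, -179, 23), (852, -187, 23)]
168 [(893, -119, 24), (617, 89, 241), (608, 86, 244), (602, 80, 244), (608, 65, 235), (600, 62, 237), (850, -171, 22), (841, -178, 23)]
170 [(885, -113, 21), (877, -120, 22), (606, 88, 240), (601, 81, 239), (611, 63, 226), (602, 60, 229), (837, -159, 24), (833, -171, 21)]
172 [(875, -105, 21), (867, -112, 22), (605, 88, 234), (601, 82, 233), (609, 65, 222), (600, 62, 225), (830, -153, 21), (821, -159, 23)]
174 [(865, -96, 21), (856, -103, 22), (604, 89, 228), (604, 80, 225), (609, 65, 215), (600, 62, 218), (820, -144, 22), (811, -151, 22)]
176 [(853, -87, 22), (844, -93, 24), (839, -103, 22), (603, 81, 219), (823, -117, 23), (817, -126, 22), (811, -136, 21), (806, -146, 19)]
178 [(843, -78, 22), (835, -85, 23), (829, -94, 22), (612, 74, 205), (609, 65, 203), (808, -119, 21), (799, -125, 22), (792, -133, 22)]
180 [(836, -72, 20), (827, -79, 21), (820, -87, 21), (606, 78, 204), (603, 71, 202), (799, -111, 20), (790, -117, 22), (784, -125, 22)]
220 [(-
[... 153 characters left out ...]
58), (5, -8, -29), (6, -3, -30), (5, 3, -28), (5, 8, -28), (-62, 30, 142), (-60, 41, 139)]
244 [(-83, -43, 159), (11, -11, -56), (11, -7, -56), (-1, -3, -29), (-1, 3, -29), (11, 7, -57), (11, 12, -57), (-60, 37, 105)]
256 [(7, -16, -59), (11, -10, -68), (11, -6, -68), (-7, -3, -29), (-8, 3, -28), (11, 6, -68), (10, 11, -67), (7, 16, -59)]
268 [(13, -13, -82), (12, -9, -80), (11, -6, -77), (-31, -3, 2), (-30, 4, 2), (11, 6, -77), (11, 10, -78), (13, 13, -82)]
280 [(12, -12, -87), (12, -9, -87), (6, -6, -76), (-39, -3, 3), (-39, 4, 3), (6, 6, -77), (11, 9, -87), (12, 12, -88)]
292 [(12, -12, -94), (12, -8, -94), (1, -6, -76), (-47, -3, 2), (-47, 4, 2), (1, 6, -76), (13, 8, -96), (12, 12, -95)]
```

The reported TCP lies about 40 mm beyond the real fingertips: the tips are at z≈0.215 with the TCP reading 0.175. I'll allow for that, open, go 42 mm lower and grip again.

Call:
play_rows([
  {"dp": [0, 0, 0], "twist": [0, 0, 0], "jaw": 60},
  {"dp": [0, 0, 0], "twist": [0, 0, 0], "jaw": 60},
  {"dp": [0, 0, 0], "twist": [0, 0, 0], "jaw": 60},
  {"dp": [0, 0, 0], "twist": [0, 0, 0], "jaw": 60},
  {"dp": [0, 0, 0.28], "twist": [0, 0, 0], "jaw": 60},
  {"dp": [0, 0, 0.28], "twist": [0, 0, 0], "jaw": 60},
  {"dp": [0, 0, 0.28], "twist": [0, 0, 0], "jaw": 60},
  {"dp": [0, 0, 0], "twist": [0, 0, 0], "jaw": 10},
  {"dp": [0, 0, 0], "twist": [0, 0, 0], "jaw": 10},
  {"dp": [0, 0, 0], "twist": [0, 0, 0], "jaw": 10},
  {"dp": [0, 0, 0], "twist": [0, 0, 0], "jaw": 10},
  {"dp": [0, 0, 0], "twist": [0, 0, 0], "jaw": 10},
], newtons=40)

```text
t: 5.3
ee_pos: [0.6125, 0.0717, 0.1335]
ee_rot: [[0.999, 0.037, 0.002], [0.037, -0.999, 0.001], [0.002, -0.001, -1.0]]
force: [-0.8, 2.8, 2.4]
grip_width: 0.0208
gripper_force: 39.3
```

Call:
play_rows([
  {"dp": [0.08, 0, 0], "twist": [0, 0, 0], "jaw": 10},
  {"dp": [0.08, 0, 0], "twist": [0, 0, 0], "jaw": 10},
  {"dp": [0.08, 0, 0], "twist": [0, 0, 0], "jaw": 10},
  {"dp": [0.08, 0, 0], "twist": [0, 0, 0], "jaw": 10},
  {"dp": [0.08, 0, 0], "twist": [0, 0, 0], "jaw": 10},
  {"dp": [0.08, 0, 0], "twist": [0, 0, 0], "jaw": 10},
  {"dp": [0.08, 0, 0], "twist": [0, 0, 0], "jaw": 10},
  {"dp": [0.04, 0, 0], "twist": [0, 0, 0], "jaw": 10},
  {"dp": [0, 0, 0], "twist": [0, 0, 0], "jaw": 10},
  {"dp": [0, 0, 0], "twist": [0, 0, 0], "jaw": 10},
])

```text
t: 6.3
ee_pos: [0.6376, 0.0725, 0.1331]
ee_rot: [[0.999, 0.037, -0.008], [0.037, -0.999, -0.0], [-0.008, 0.0, -1.0]]
force: [-16.7, 2.7, 14.0]
grip_width: 0.0209
gripper_force: 40.9
```

Run:
```python
from h import *; from geo import *
s=manip.state();print(s["ee_pos"],s["force"],s["ft_torque"])
im,d,P,K,E=cloud("side"); cv2.imwrite("pics/s3.png",cv2.resize(im[130:250,180:340,::-1],None,fx=4,fy=4))
q=P[...,:2]-H;a=q@px;b=q@py;Z=P[...,2]
m=(abs(a+.065)<.012)&(b>-.05)&(b<.03)&(Z>.15)&(Z<.166); print("rod",b[m].max() if m.any() else None)
m=(abs(b)<.02)&(a>-.155)&(a<-.08)&(Z>.135)&(Z<.165); print("beam z",np.median(Z[m]))
im,d,P,K,E=cloud("wrist")
q=P[...,:2]-H;a=q@px;b=q@py;Z=P[...,2]
m=(Z>.19)&(Z<.212)&(abs(b+.1)<.04)&(abs(a+.065)<.008); print("knob b",b[m].min() if m.any() else 0,b[m].max() if m.any() else 0)
```

```text
[0.63764536 0.07254673 0.13311994] [-16.73417707   2.69840316  13.99396448] [0.58884461 3.509718   0.03427468]
rod 0.009521482075046639
beam z 0.1495359534136962
knob b -0.11887905287945229 -0.09687809634846797
```

View pics/s3.png

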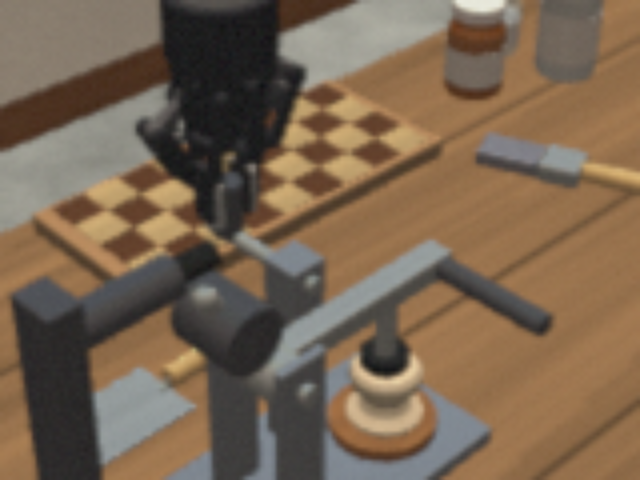

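The bolt has moved 25 mm and the rod is nearly inside the tower (crop 310,283). I'll pull further to reach the stop.

Call:
play_rows([
  {"dp": [0.04, 0, 0], "twist": [0, 0, 0], "jaw": 10},
  {"dp": [0.04, 0, 0], "twist": [0, 0, 0], "jaw": 10},
  {"dp": [0, 0, 0], "twist": [0, 0, 0], "jaw": 10},
  {"dp": [0, 0, 0], "twist": [0, 0, 0], "jaw": 10},
])

```text
t: 6.8
ee_pos: [0.6374, 0.0725, 0.1329]
ee_rot: [[0.999, 0.038, -0.016], [0.038, -0.999, -0.002], [-0.016, 0.001, -1.0]]
force: [-28.8, 1.5, 21.2]
grip_width: 0.021
gripper_force: 41.6
```

Run:
```python
from h import *; from geo import *
s=manip.state();print(s["joint_positions"],s["ee_pos"])
def rod(t,P,im):
    q=P[...,:2]-H;a=q@px;b=q@py;Z=P[...,2]
    m=(abs(a+.065)<.009)&(b>-.03)&(b<.04)&(Z>.153)&(Z<.170)
    if m.any(): print(t,m.sum(),"rod b",b[m].min(),b[m].max(),np.sort(b[m])[-4:].round(4),Z[m].max())
for n in("side","top"):
    f=np.load(n+"0.npz"); rod(n+"0",f["P"],f["im"]); im,d,P,K,E=cloud(n); rod(n+"1",P,im)
im,d,P,K,E=cloud("wrist"); rod("w",P,im)
q=P[...,:2]-H;a=q@px;b=q@py;Z=P[...,2]
m=(Z>.19)&(Z<.212)&(abs(b+.1)<.04)&(abs(a+.065)<.008); print("knob b",b[m].min(),b[m].max(),np.median(Z[m]))
cv2.imwrite("pics/w2.png",im[:,:,::-1])
```

```text
[   3.42349941   34.46264927  -20.6773172    87.00915177   12.97399755
   61.81665513 -108.07958401] [0.63740992 0.07246076 0.13285476]
side0 68 rod b -0.02856755016076145 0.006333026433870728 [0.0058 0.006  0.0061 0.0063] 0.16994531562467396
side1 33 rod b -0.02767223551283283 0.004249831612315999 [-0.0207 -0.0207 -0.0198  0.0042] 0.16993555273499206
top0 42 rod b -0.02928014475377033 0.006521791092301448 [0.0048 0.0051 0.0056 0.0065] 0.16966693484697504
top1 13 rod b -0.026814973712749254 -0.0028808783114080494 [-0.0208 -0.0197 -0.0101 -0.0029] 0.1682878905280818
knob b -0.11931375640592673 -0.09683592622675433 0.20317446666144187
```

View pics/w2.png

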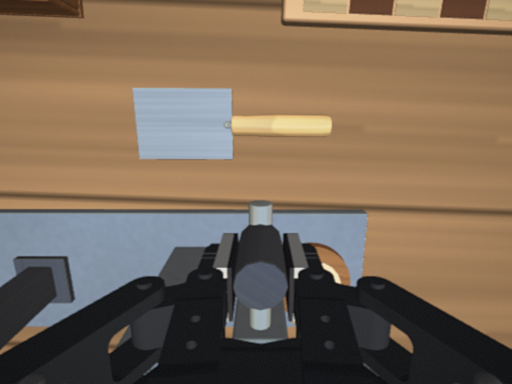

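The rod end has gone from b=+6 mm to −20 mm, flush with the tower face, and 29 N against 3 N friction moves it no further. That is the stop. Now I'll relax, open and rise.

Call:
play_rows([
  {"dp": [-0.07, 0, 0], "twist": [0, 0, 0], "jaw": 10},
  {"dp": [-0.05, 0, 0], "twist": [0, 0, 0], "jaw": 10},
  {"dp": [0, 0, 0], "twist": [0, 0, 0], "jaw": 65},
  {"dp": [0, 0, 0], "twist": [0, 0, 0], "jaw": 65},
  {"dp": [0, 0, 0], "twist": [0, 0, 0], "jaw": 65},
  {"dp": [0, 0, 0], "twist": [0, 0, 0], "jaw": 65},
  {"dp": [0, 0, -0.2], "twist": [0, 0, 0], "jaw": 65},
  {"dp": [0, 0, -0.5], "twist": [0, 0, 0], "jaw": 65},
  {"dp": [0, 0, -0.6], "twist": [0, 0, 0], "jaw": 65},
  {"dp": [0, 0, -0.6], "twist": [0, 0, 0], "jaw": 65},
  {"dp": [0, 0, -0.5], "twist": [0, 0, 0], "jaw": 65},
  {"dp": [0, 0, 0], "twist": [0, 0, 0], "jaw": 65},
])

```text
t: 8.15
ee_pos: [0.6419, 0.0723, 0.2575]
ee_rot: [[0.999, 0.036, 0.007], [0.036, -0.999, 0.001], [0.007, -0.001, -1.0]]
force: [0.3, 0.8, 0.2]
grip_width: 0.0653
gripper_force: 0.0
```

Run:
```python
from h import *; from geo import *
s=manip.state();print(s["ee_pos"],s["force"],np.array(s["ee_rot"]).round(4).tolist())
im,d,P,K,E=cloud("wrist")
q=P[...,:2]-H;a=q@px;b=q@py;Z=P[...,2]
m=(Z>.19)&(Z<.212)&(abs(b+.1)<.04)&(abs(a+.065)<.025); print("knob b",b[m].min(),b[m].max(),np.median(Z[m]))
m=(abs(a+.065)<.009)&(b>-.05)&(b<.0)&(Z>.153)&(Z<.168);print(m.sum(),b[m].max() if m.any() else 0)
```

```text
[0.64191807 0.07230278 0.257527  ] [0.32011207 0.8085404  0.2267912 ] [[0.9993, 0.0359, 0.0074], [0.0359, -0.9994, 0.0013], [0.0075, -0.001, -1.0]]
knob b -0.11869335592793905 -0.09662685394082282 0.2032308522536722
12 -0.021335103358900723
```

Call:
play_rows([
  {"dp": [-0.451, 0.237, 0], "twist": [0, 0, 0], "jaw": 65},
  {"dp": [-0.451, 0.237, 0], "twist": [0, 0, 0], "jaw": 65},
  {"dp": [-0.451, 0.237, 0], "twist": [0, 0, 0], "jaw": 65},
  {"dp": [-0.451, 0.237, 0], "twist": [0, 0, 0], "jaw": 65},
  {"dp": [-0.451, 0.237, 0], "twist": [0, 0, 0], "jaw": 65},
  {"dp": [-0.451, 0.237, 0], "twist": [0, 0, 0], "jaw": 65},
  {"dp": [-0.451, 0.237, 0], "twist": [0, 0, 0], "jaw": 65},
  {"dp": [-0.451, 0.237, 0], "twist": [0, 0, 0], "jaw": 65},
  {"dp": [0, 0, 0], "twist": [0, 0, 0], "jaw": 65},
  {"dp": [0, 0, 0], "twist": [0, 0, 0], "jaw": 65},
])

```text
t: 9.2
ee_pos: [0.463, -0.0298, 0.2525]
ee_rot: [[0.999, 0.035, 0.0], [0.035, -0.999, -0.0], [0.0, 0.0, -1.0]]
force: [-0.3, 0.1, 0.3]
grip_width: 0.0653
gripper_force: 0.0
```

Run:
```python
from h import *; from geo import *
s=manip.state();print(s["ee_pos"],s["force"],np.array(s["ee_rot"]).round(4).tolist())
im,d,P,K,E=cloud("wrist")
q=P[...,:2]-H;a=q@px;b=q@py;Z=P[...,2]
m=(Z>.125)&(Z<.16)&(b>.025)&(b<.12)&(abs(a+.16)<.03); print("handle",m.sum(),[(x[m].min().round(4),x[m].max().round(4)) for x in (a,b,Z,P[...,0],P[...,1])])
```

```text
[ 0.46295079 -0.02976462  0.25250248] [-0.3111736   0.07570673  0.34469416] [[0.9994, 0.0352, 0.0], [0.0352, -0.9994, -0.0001], [0.0, 0.0001, -1.0]]
handle 1562 [(np.float64(-0.169), np.float64(-0.1513)), (np.float64(0.025), np.float64(0.0984)), (np.float64(0.1389), np.float64(0.1514)), (np.float64(0.4354), np.float64(0.5089)), (np.float64(-0.038), np.float64(-0.0192))]
```

Call:
play_rows([
  {"dp": [0, -0.02, 0.56], "twist": [0, 0, 0], "jaw": 65},
  {"dp": [0, 0, 0.56], "twist": [0, 0, 0], "jaw": 65},
  {"dp": [0, 0, 0.56], "twist": [0, 0, 0], "jaw": 65},
  {"dp": [0, 0, 0.56], "twist": [0, 0, 0], "jaw": 65},
  {"dp": [0, 0, 0.56], "twist": [0, 0, 0], "jaw": 65},
  {"dp": [0, 0, 0.56], "twist": [0, 0, 0], "jaw": 65},
  {"dp": [0, 0, 0], "twist": [0, 0, 0], "jaw": 10},
  {"dp": [0, 0, 0], "twist": [0, 0, 0], "jaw": 10},
  {"dp": [0, 0, 0], "twist": [0, 0, 0], "jaw": 10},
  {"dp": [0, 0, 0], "twist": [0, 0, 0], "jaw": 10},
  {"dp": [0, 0, 0], "twist": [0, 0, 0], "jaw": 10},
  {"dp": [0, 0, 0], "twist": [0, 0, 0], "jaw": 10},
], newtons=40)

```text
t: 10.45
ee_pos: [0.4644, -0.0286, 0.0859]
ee_rot: [[0.999, 0.036, 0.003], [0.036, -0.999, -0.0], [0.003, 0.0, -1.0]]
force: [-0.2, 0.2, 6.9]
grip_width: 0.0166
gripper_force: 39.5
```

Run:
```python
import numpy as np
for a0,a1,n in((0,.48,12),(.48,1.02,12),(1.02,1.5,12),(1.5,1.68,6),(1.68,1.74,3)):
    a=np.linspace(a0,a1,n+1); print(a1,[( -round(.16*(np.cos(p)-np.cos(q))/.05,3), -round(.16*(np.sin(q)-np.sin(p))/.05,3)) for p,q in zip(a,a[1:])])
```

```text
0.48 [(np.float64(-0.003), np.float64(-0.128)), (np.float64(-0.008), np.float64(-0.128)), (np.float64(-0.013), np.float64(-0.127)), (np.float64(-0.018), np.float64(-0.127)), (np.float64(-0.023), np.float64(-0.126)), (np.float64(-0.028), np.float64(-0.125)), (np.float64(-0.033), np.float64(-0.124)), (np.float64(-0.038), np.float64(-0.122)), (np.float64(-0.043), np.float64(-0.121)), (np.float64(-0.047), np.float64(-0.119)), (np.float64(-0.052), np.float64(-0.117)), (np.float64(-0.057), np.float64(-0.115))]
1.02 [(np.float64(-0.069), np.float64(-0.126)), (np.float64(-0.075), np.float64(-0.123)), (np.float64(-0.08), np.float64(-0.119)), (np.float64(-0.086), np.float64(-0.116)), (np.float64(-0.091), np.float64(-0.112)), (np.float64(-0.096), np.float64(-0.108)), (np.float64(-0.1), np.float64(-0.103)), (np.float64(-0.105), np.float64(-0.098)), (np.float64(-0.109), np.float64(-0.094)), (np.float64(-0.113), np.float64(-0.089)), (np.float64(-0.117), np.float64(-0.083)), (np.float64(-0.121), np.float64(-0.078))]
1.5 [(np.float64(-0.11), np.float64(-0.065)), (np.float64(-0.113), np.float64(-0.06)), (np.float64(-0.115), np.float64(-0.056)), (np.float64(-0.117), np.float64(-0.051)), (np.float64(-0.119), np.float64(-0.046)), (np.float64(-0.121), np.float64(-0.042)), (np.float64(-0.123), np.float64(-0.037)), (np.float64(-0.124), np.float64(-0.032)), (np.float64(-0.125), np.float64(-0.027)), (np.float64(-0.126), np.float64(-0.022)), (np.float64(-0.127), np.float64(-0.017)), (np.float64(-0.127), np.float64(-0.012))]
1.68 [(np.float64(-0.096), np.float64(-0.005)), (np.float64(-0.096), np.float64(-0.002)), (np.float64(-0.096), np.float64(0.0)), (np.float64(-0.096), np.float64(0.003)), (np.float64(-0.096), np.float64(0.006)), (np.float64(-0.096), np.float64(0.009))]
1.74 [(np.float64(-0.064), np.float64(0.008)), (np.float64(-0.063), np.float64(0.009)), (np.float64(-0.063), np.float64(0.01))]
```

Call:
play_rows([
  {"dp": [0, -0.003, -0.128], "twist": [0, 0, 0], "jaw": 10},
  {"dp": [0, -0.008, -0.128], "twist": [0, 0, 0], "jaw": 10},
  {"dp": [0, -0.013, -0.127], "twist": [0, 0, 0], "jaw": 10},
  {"dp": [0, -0.018, -0.127], "twist": [0, 0, 0], "jaw": 10},
  {"dp": [0, -0.023, -0.126], "twist": [0, 0, 0], "jaw": 10},
  {"dp": [0, -0.028, -0.125], "twist": [0, 0, 0], "jaw": 10},
  {"dp": [0, -0.033, -0.124], "twist": [0, 0, 0], "jaw": 10},
  {"dp": [0, -0.038, -0.122], "twist": [0, 0, 0], "jaw": 10},
])

```text
t: 11.25
ee_pos: [0.464, -0.0214, 0.1358]
ee_rot: [[0.999, 0.035, 0.003], [0.036, -0.999, -0.001], [0.002, 0.001, -1.0]]
force: [5.7, -3.6, -5.4]
grip_width: 0.0163
gripper_force: 39.0
```

Call:
play_rows([
  {"dp": [0, -0.043, -0.121], "twist": [0, 0, 0], "jaw": 10},
  {"dp": [0, -0.047, -0.119], "twist": [0, 0, 0], "jaw": 10},
  {"dp": [0, -0.052, -0.117], "twist": [0, 0, 0], "jaw": 10},
  {"dp": [0, -0.057, -0.115], "twist": [0, 0, 0], "jaw": 10},
  {"dp": [0, -0.069, -0.126], "twist": [0, 0, 0], "jaw": 10},
  {"dp": [0, -0.075, -0.123], "twist": [0, 0, 0], "jaw": 10},
  {"dp": [0, -0.08, -0.119], "twist": [0, 0, 0], "jaw": 10},
  {"dp": [0, -0.086, -0.116], "twist": [0, 0, 0], "jaw": 10},
  {"dp": [0, -0.091, -0.112], "twist": [0, 0, 0], "jaw": 10},
  {"dp": [0, -0.096, -0.108], "twist": [0, 0, 0], "jaw": 10},
])

```text
t: 12.25
ee_pos: [0.463, 0.0094, 0.1955]
ee_rot: [[0.999, 0.032, 0.004], [0.032, -0.999, -0.006], [0.003, 0.006, -1.0]]
force: [3.9, -15.1, 7.5]
grip_width: 0.0161
gripper_force: 38.9
```

Call:
play_rows([
  {"dp": [0, -0.085, -0.123], "twist": [0, 0, 0], "jaw": 10},
  {"dp": [0, -0.085, -0.118], "twist": [0, 0, 0], "jaw": 10},
  {"dp": [0, -0.109, -0.094], "twist": [0, 0, 0], "jaw": 10},
  {"dp": [0, -0.113, -0.089], "twist": [0, 0, 0], "jaw": 10},
  {"dp": [0, -0.117, -0.083], "twist": [0, 0, 0], "jaw": 10},
  {"dp": [0, -0.121, -0.078], "twist": [0, 0, 0], "jaw": 10},
])

```text
t: 12.85
ee_pos: [0.462, 0.0402, 0.2255]
ee_rot: [[0.999, 0.032, 0.004], [0.032, -0.999, -0.008], [0.004, 0.008, -1.0]]
force: [0.2, -16.8, 16.4]
grip_width: 0.0166
gripper_force: 39.5
```

Call:
play_rows([
  {"dp": [0, 0.02, -0.035], "twist": [0, 0, 0], "jaw": 10},
  {"dp": [0, 0.02, -0.035], "twist": [0, 0, 0], "jaw": 10},
], newtons=55)

```text
t: 13.05
ee_pos: [0.4617, 0.0426, 0.2278]
ee_rot: [[0.999, 0.035, 0.004], [0.035, -0.999, -0.001], [0.004, 0.001, -1.0]]
force: [6.3, 1.4, -6.4]
grip_width: 0.0156
gripper_force: 53.7
```

Run:
```python
from h import *; from geo import *
s=manip.state();p=s["ee_pos"];print(p,s["force"],s["ft_torque"])
im,d,P,K,E=cloud("side"); cv2.imwrite("pics/s4.png",cv2.resize(im[110:260,180:340,::-1],None,fx=4,fy=4))
q=P[...,:2]-H;a=q@px;b=q@py;Z=P[...,2]
m=(abs(b)<.02)&(np.hypot(a,Z-.14)<.15)&(np.hypot(a,Z-.14)>.05)&(a<0)&(Z>.17); print("beam",m.sum(),np.arctan2(np.median(Z[m])-.14,-np.median(a[m])))
for b0 in(.05,.06,.07,.08,.09,.095): 
    m=(abs(b-b0)<.004)&(Z>.2)&(a<-.03)&(a>-.14); print(b0,m.sum(),a[m].min().round(3) if m.any() else 0,a[m].max().round(3) if m.any() else 0,Z[m].min().round(3) if m.any() else 0,Z[m].max().round(3) if m.any() else 0)
```

```text
[0.46174222 0.04261576 0.22777147] [ 6.33538237  1.37184937 -6.44238871] [ 0.02537176 -1.45703228  0.04643946]
beam 594 0.9109554004154192
0.05 233 -0.085 -0.031 0.27 0.646
0.06 389 -0.079 -0.031 0.267 0.647
0.07 624 -0.135 -0.03 0.268 0.648
0.08 1148 -0.14 -0.03 0.267 0.649
0.09 809 -0.13 -0.037 0.269 0.65
0.095 749 -0.124 -0.039 0.267 0.65
```

View pics/s4.png

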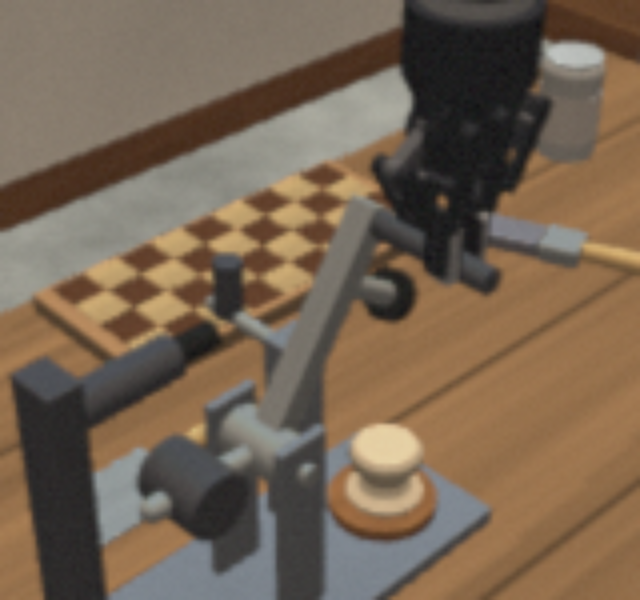

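The side crop shows the arm raised to about 0.97 rad with both fingers on the handle near its outer end (450,260). The forces are low, so I'll continue towards upright.

Call:
play_rows([
  {"dp": [0, -0.117, -0.075], "twist": [0, 0, 0], "jaw": 10},
  {"dp": [0, -0.12, -0.07], "twist": [0, 0, 0], "jaw": 10},
  {"dp": [0, -0.123, -0.064], "twist": [0, 0, 0], "jaw": 10},
  {"dp": [0, -0.125, -0.059], "twist": [0, 0, 0], "jaw": 10},
  {"dp": [0, -0.128, -0.053], "twist": [0, 0, 0], "jaw": 10},
  {"dp": [0, -0.13, -0.048], "twist": [0, 0, 0], "jaw": 10},
])

```text
t: 13.7
ee_pos: [0.4606, 0.0781, 0.2473]
ee_rot: [[0.999, 0.034, 0.004], [0.034, -0.999, -0.004], [0.004, 0.004, -1.0]]
force: [-0.1, -10.1, 15.6]
grip_width: 0.0155
gripper_force: 53.4
```

Run:
```python
from h import *; from geo import *
s=manip.state();p=s["ee_pos"];print(p,s["force"],s["ft_torque"])
def an(n):
    im,d,P,K,E=cloud(n); q=P[...,:2]-H;a=q@px;b=q@py;Z=P[...,2]
    m=(b>.015)&(b<.042)&(Z>.2)&(Z<.33)&(a>-.12)&(a<0); 
    if m.sum()>5: print(n,"bar inner",m.sum(),[(x[m].min().round(4),np.median(x[m]).round(4),x[m].max().round(4)) for x in(a,Z)])
    m=(b>.09)&(b<.103)&(Z>.2)&(Z<.33)&(a>-.12)&(a<0)
    if m.sum()>5: print(n,"bar outer",m.sum(),[(x[m].min().round(4),np.median(x[m]).round(4),x[m].max().round(4)) for x in(a,Z)])
    m=(abs(b)<.013)&(Z>.18)&(Z<.30)&(a>-.12)&(a<.02)
    if m.sum()>20:
        c=np.polyfit(Z[m],a[m],1); print(n,"beam",m.sum(),c, "a~",np.pi/2+np.arctan(c[0]))
    if n=="side":
        tip=(b>.05)&(b<.095)&(Z>.2)&(a>-.14)&(a<0)
        print("low finger",np.sort(Z[tip])[:12].round(4))
        for r in range(150,190,3):
            row=[(b[r,c].round(3),a[r,c].round(3),Z[r,c].round(3)) for c in range(250,320,5) if tip[r,c]]; 
            if row and Z[r][tip[r]].min()<.32: print(r,[tuple(map(float,t)) for t in row])
an("side");an("top");an("wrist")
```

```text
[0.46058833 0.07807635 0.24730619] [ -0.11886946 -10.0746457   15.5957063 ] [-2.37620026 -0.13323953  0.04286283]
side bar inner 74 [(np.float64(-0.1004), np.float64(-0.048), np.float64(-0.044)), (np.float64(0.2222), np.float64(0.2951), np.float64(0.3018))]
side bar outer 52 [(np.float64(-0.0608), np.float64(-0.0507), np.float64(-0.0441)), (np.float64(0.2835), np.float64(0.2948), np.float64(0.3005))]
side beam 649 [-0.29108124  0.03161608] a~ 1.2875418282295636
low finger [0.2857 0.2857 0.2865 0.2866 0.2866 0.287  0.2874 0.2881 0.2882 0.2883
 0.2884 0.2884]
165 [(0.081, -0.012, 0.34), (0.078, -0.031, 0.33), (0.083, -0.042, 0.327), (0.08, -0.063, 0.317)]
168 [(0.079, -0.03, 0.323), (0.081, -0.044, 0.318), (0.081, -0.062, 0.31)]
171 [(0.051, -0.046, 0.295), (0.077, -0.033, 0.313), (0.081, -0.045, 0.31), (0.081, -0.062, 0.302)]
174 [(0.05, -0.047, 0.287), (0.077, -0.033, 0.306), (0.081, -0.046, 0.302), (0.087, -0.056, 0.3)]
177 [(0.079, -0.032, 0.299), (0.082, -0.046, 0.294), (0.093, -0.05, 0.297)]
wrist bar inner 2688 [(np.float64(-0.099), np.float64(-0.052), np.float64(-0.0429)), (np.float64(0.2294), np.float64(0.2994), np.float64(0.3028))]
wrist bar outer 535 [(np.float64(-0.0607), np.float64(-0.0521), np.float64(-0.0436)), (np.float64(0.293), np.float64(0.2993), np.float64(0.3021))]
wrist beam 5754 [ 0.14042124 -0.09835486] a~ 1.7103053851638397
```

The handle's centre is about 7 mm above the fingertips (a≈1.25 rad), so the tool slid up the bar during the lift. I'll rise less than the arc over the next rows so that the pads seat deeper.

Call:
play_rows([
  {"dp": [0, -0.132, -0.02], "twist": [0, 0, 0], "jaw": 10},
  {"dp": [0, -0.134, -0.02], "twist": [0, 0, 0], "jaw": 10},
  {"dp": [0, -0.135, -0.02], "twist": [0, 0, 0], "jaw": 10},
  {"dp": [0, -0.136, -0.01], "twist": [0, 0, 0], "jaw": 10},
], newtons=35)

```text
t: 14.25
ee_pos: [0.4597, 0.1062, 0.2528]
ee_rot: [[0.999, 0.034, 0.006], [0.034, -0.999, -0.003], [0.006, 0.003, -1.0]]
force: [-5.6, -10.1, 35.3]
grip_width: 0.0159
gripper_force: 57.7
```

Call:
play_rows([
  {"dp": [0, -0.08, -0.05], "twist": [0, 0, 0], "jaw": 10},
  {"dp": [0, -0.08, -0.05], "twist": [0, 0, 0], "jaw": 10},
  {"dp": [0, -0.06, -0.02], "twist": [0, 0, 0], "jaw": 10},
  {"dp": [0, 0, 0], "twist": [0, 0, 0], "jaw": 10},
])

```text
t: 14.65
ee_pos: [0.4591, 0.1189, 0.2545]
ee_rot: [[0.999, 0.036, 0.003], [0.036, -0.999, 0.0], [0.003, -0.0, -1.0]]
force: [9.4, 0.4, -8.2]
grip_width: 0.0158
gripper_force: 53.5
```

Call:
play_rows([
  {"dp": [0, -0.09, 0.01], "twist": [0, 0, 0], "jaw": 10},
  {"dp": [0, -0.09, 0], "twist": [0, 0, 0], "jaw": 10},
  {"dp": [0, -0.09, 0], "twist": [0, 0, 0], "jaw": 10},
  {"dp": [0, -0.09, 0.003], "twist": [0, 0, 0], "jaw": 10},
  {"dp": [0, -0.09, 0.006], "twist": [0, 0, 0], "jaw": 10},
  {"dp": [0, -0.08, 0.01], "twist": [0, 0, 0], "jaw": 10},
  {"dp": [0, -0.06, 0.01], "twist": [0, 0, 0], "jaw": 10},
  {"dp": [0, 0, 0], "twist": [0, 0, 0], "jaw": 10},
  {"dp": [0, 0, 0], "twist": [0, 0, 0], "jaw": 10},
])

```text
t: 15.55
ee_pos: [0.4582, 0.1487, 0.2538]
ee_rot: [[0.999, 0.036, 0.004], [0.036, -0.999, 0.001], [0.004, -0.001, -1.0]]
force: [5.3, 0.6, 5.7]
grip_width: 0.0155
gripper_force: 55.0
```

Run:
```python
from h import *; from geo import *
for n in("side","top"):
    im,d,P,K,E=cloud(n); q=P[...,:2]-H;a=q@px;b=q@py;Z=P[...,2]
    m=(abs(b)<.014)&(Z>.235)&(Z<.268)&(a>-.03)&(a<.075)
    print(n,m.sum(),np.histogram(a[m],bins=np.arange(-.03,.08,.005)))
    m=(b>.09)&(b<.103)&(Z>.27)&(Z<.33)&(a>-.02)&(a<.08)
    if m.any(): print("bar",a[m].min(),a[m].max(),Z[m].max())
    if n=="side":
        for r in range(180,200,3): print(r,[tuple(map(float,(a[r,c].round(3),b[r,c].round(3),Z[r,c].round(3)))) for c in range(226,262,3)])
```

```text
side 250 (array([ 0,  0,  0,  1,  7,  9,  9, 16, 20, 32, 50,  0,  0,  3, 17, 13, 12,
       15, 16,  4, 26]), array([-3.0000000e-02, -2.5000000e-02, -2.0000000e-02, -1.5000000e-02,
       -1.0000000e-02, -5.0000000e-03,  6.9388939e-18,  5.0000000e-03,
        1.0000000e-02,  1.5000000e-02,  2.0000000e-02,  2.5000000e-02,
        3.0000000e-02,  3.5000000e-02,  4.0000000e-02,  4.5000000e-02,
        5.0000000e-02,  5.5000000e-02,  6.0000000e-02,  6.5000000e-02,
        7.0000000e-02,  7.5000000e-02]))
bar 0.009090891113554605 0.026009219282910126 0.3090804811458733
180 [(-0.199, -0.319, 0.019), (-0.203, -0.307, 0.023), (-0.212, -0.3, 0.022), (0.025, -0.008, 0.276), (0.025, 0.003, 0.281), (0.023, 0.011, 0.285), (0.013, 0.01, 0.279), (0.023, 0.031, 0.294), (0.025, 0.043, 0.301), (0.039, 0.066, 0.318), (0.038, 0.075, 0.322), (0.033, 0.078, 0.322)]
183 [(-0.185, -0.302, 0.021), (-0.194, -0.296, 0.02), (-0.198, -0.285, 0.024), (0.023, -0.011, 0.265), (0.024, 0.001, 0.271), (0.022, 0.009, 0.275), (0.013, 0.009, 0.271), (-0.002, 0.004, 0.261), (-0.009, 0.006, 0.258), (0.039, 0.066, 0.311), (
[... 1267 characters left out ...]
, 0.006), (-0.168, -0.236, -0.0), (0.018, -0.008, 0.221), (0.018, 0.003, 0.226), (0.014, 0.009, 0.228), (0.004, 0.009, 0.222), (-0.051, -0.039, 0.167), (-0.054, -0.03, 0.171), (-0.061, -0.027, 0.169), (-0.072, -0.026, 0.164)]
top 0 (array([0, 0, 0, 0, 0, 0, 0, 0, 0, 0, 0, 0, 0, 0, 0, 0, 0, 0, 0, 0, 0]), array([-3.0000000e-02, -2.5000000e-02, -2.0000000e-02, -1.5000000e-02,
       -1.0000000e-02, -5.0000000e-03,  6.9388939e-18,  5.0000000e-03,
        1.0000000e-02,  1.5000000e-02,  2.0000000e-02,  2.5000000e-02,
        3.0000000e-02,  3.5000000e-02,  4.0000000e-02,  4.5000000e-02,
        5.0000000e-02,  5.5000000e-02,  6.0000000e-02,  6.5000000e-02,
        7.0000000e-02,  7.5000000e-02]))
```

The beam face is at about 22 mm and the plunger tip at about 37 mm in press x, which leaves roughly 22 mm of handle travel. I'll close half of it, then feel for contact.

Call:
play_rows([
  {"dp": [0, -0.06, 0.008], "twist": [0, 0, 0], "jaw": 10},
  {"dp": [0, -0.06, 0.009], "twist": [0, 0, 0], "jaw": 10},
  {"dp": [0, -0.06, 0.01], "twist": [0, 0, 0], "jaw": 10},
  {"dp": [0, -0.06, 0.011], "twist": [0, 0, 0], "jaw": 10},
  {"dp": [0, -0.03, 0.006], "twist": [0, 0, 0], "jaw": 10},
  {"dp": [0, 0, 0], "twist": [0, 0, 0], "jaw": 10},
  {"dp": [0, 0, 0], "twist": [0, 0, 0], "jaw": 10},
])

```text
t: 16.35
ee_pos: [0.4576, 0.1621, 0.251]
ee_rot: [[0.999, 0.036, 0.003], [0.036, -0.999, 0.001], [0.003, -0.001, -1.0]]
force: [7.2, 0.4, -0.7]
grip_width: 0.0154
gripper_force: 55.6
```

Call:
play_rows([
  {"dp": [0, -0.025, 0.005], "twist": [0, 0, 0], "jaw": 10},
  {"dp": [0, -0.025, 0.005], "twist": [0, 0, 0], "jaw": 10},
  {"dp": [0, -0.025, 0.005], "twist": [0, 0, 0], "jaw": 10},
  {"dp": [0, -0.025, 0.005], "twist": [0, 0, 0], "jaw": 10},
  {"dp": [0, 0, 0], "twist": [0, 0, 0], "jaw": 10},
])

```text
t: 16.85
ee_pos: [0.4575, 0.1662, 0.2501]
ee_rot: [[0.999, 0.036, 0.003], [0.036, -0.999, -0.001], [0.003, 0.001, -1.0]]
force: [6.9, -1.9, 2.4]
grip_width: 0.0156
gripper_force: 55.8
```

Call:
play_rows([
  {"dp": [0, -0.02, 0.004], "twist": [0, 0, 0], "jaw": 10},
  {"dp": [0, -0.02, 0.004], "twist": [0, 0, 0], "jaw": 10},
  {"dp": [0, 0, 0], "twist": [0, 0, 0], "jaw": 10},
])

```text
t: 17.15
ee_pos: [0.4575, 0.169, 0.2499]
ee_rot: [[0.999, 0.036, 0.004], [0.036, -0.999, 0.001], [0.004, -0.001, -1.0]]
force: [6.4, 0.7, 2.2]
grip_width: 0.0156
gripper_force: 55.3
```

Call:
play_rows([
  {"dp": [0, -0.02, 0.005], "twist": [0, 0, 0], "jaw": 10},
  {"dp": [0, 0, 0], "twist": [0, 0, 0], "jaw": 10},
  {"dp": [0, 0, 0], "twist": [0, 0, 0], "jaw": 10},
])

```text
t: 17.45
ee_pos: [0.4575, 0.1697, 0.2497]
ee_rot: [[0.999, 0.036, 0.004], [0.036, -0.999, 0.0], [0.004, -0.0, -1.0]]
force: [6.3, -0.8, 3.3]
grip_width: 0.016
gripper_force: 55.4
```

Call:
play_rows([
  {"dp": [0, -0.02, 0.005], "twist": [0, 0, 0], "jaw": 10},
  {"dp": [0, 0, 0], "twist": [0, 0, 0], "jaw": 10},
  {"dp": [0, 0, 0], "twist": [0, 0, 0], "jaw": 10},
])

```text
t: 17.75
ee_pos: [0.4574, 0.1702, 0.2496]
ee_rot: [[0.999, 0.035, 0.004], [0.035, -0.999, -0.0], [0.004, 0.0, -1.0]]
force: [5.9, -2.7, 5.6]
grip_width: 0.0156
gripper_force: 55.5
```

Call:
play_rows([
  {"dp": [0, -0.02, 0.004], "twist": [0, 0, 0], "jaw": 10},
  {"dp": [0, 0, 0], "twist": [0, 0, 0], "jaw": 10},
  {"dp": [0, 0, 0], "twist": [0, 0, 0], "jaw": 10},
  {"dp": [0, 0, 0], "twist": [0, 0, 0], "jaw": 10},
])

```text
t: 18.15
ee_pos: [0.4574, 0.1707, 0.2494]
ee_rot: [[0.999, 0.035, 0.004], [0.035, -0.999, -0.001], [0.004, 0.001, -1.0]]
force: [4.7, -3.9, 5.9]
grip_width: 0.0156
gripper_force: 55.7
```

Run:
```python
from h import *; from geo import *
im,d,P,K,E=cloud("side"); q=P[...,:2]-H;a=q@px;b=q@py;Z=P[...,2]
m=(abs(b)<.014)&(Z>.240)&(Z<.262)&(a>-.03)&(a<.075)
print(np.histogram(a[m],bins=np.arange(0,.076,.0025))[0])
m=(b>.09)&(b<.103)&(Z>.27)&(Z<.33)&(a>-.02)&(a<.08)
print("bar",a[m].min(),a[m].max(),Z[m].max())
```

```text
[ 0  0  0  0  1  0  4  4  6  8  6  7  3  8 14 11  8  6  7  7  5 11  6  9
  7  7  3  1 12  5]
bar 0.03225830973654406 0.04824273856450445 0.3054811024996529
```

There is no gap left between beam and plunger, and the reaction is rising steadily (−0.8, −2.7, −3.9 N): the arm is on the buffer. One more small press, a hold, then I'll release and rise.

Call:
play_rows([
  {"dp": [0, -0.02, 0.004], "twist": [0, 0, 0], "jaw": 10},
  {"dp": [0, 0, 0], "twist": [0, 0, 0], "jaw": 10},
  {"dp": [0, 0, 0], "twist": [0, 0, 0], "jaw": 10},
  {"dp": [0, 0, 0], "twist": [0, 0, 0], "jaw": 10},
  {"dp": [0, 0, 0], "twist": [0, 0, 0], "jaw": 10},
])

```text
t: 18.7
ee_pos: [0.4574, 0.1712, 0.2493]
ee_rot: [[0.999, 0.034, 0.004], [0.035, -0.999, -0.002], [0.004, 0.002, -1.0]]
force: [5.2, -3.8, 7.8]
grip_width: 0.0157
gripper_force: 55.8
```

Call:
play_rows([
  {"dp": [0, -0.02, 0.004], "twist": [0, 0, 0], "jaw": 10},
  {"dp": [0, -0.02, 0.004], "twist": [0, 0, 0], "jaw": 10},
  {"dp": [0, 0, 0], "twist": [0, 0, 0], "jaw": 10},
  {"dp": [0, 0, 0], "twist": [0, 0, 0], "jaw": 10},
  {"dp": [0, 0, 0], "twist": [0, 0, 0], "jaw": 10},
])

```text
t: 19.2
ee_pos: [0.4574, 0.1721, 0.249]
ee_rot: [[0.999, 0.034, 0.004], [0.034, -0.999, -0.003], [0.004, 0.003, -1.0]]
force: [3.1, -7.4, 9.2]
grip_width: 0.0159
gripper_force: 56.1
```

Call:
play_rows([
  {"dp": [0, 0.02, -0.02], "twist": [0, 0, 0], "jaw": 10},
  {"dp": [0, 0, 0], "twist": [0, 0, 0], "jaw": 70},
  {"dp": [0, 0, 0], "twist": [0, 0, 0], "jaw": 70},
  {"dp": [0, 0, 0], "twist": [0, 0, 0], "jaw": 70},
  {"dp": [0, 0, 0], "twist": [0, 0, 0], "jaw": 70},
  {"dp": [0, 0, 0], "twist": [0, 0, 0], "jaw": 70},
  {"dp": [0, 0, -0.2], "twist": [0, 0, 0], "jaw": 70},
  {"dp": [0, 0, -0.5], "twist": [0, 0, 0], "jaw": 70},
  {"dp": [0, 0, -0.5], "twist": [0, 0, 0], "jaw": 70},
  {"dp": [0, 0, -0.5], "twist": [0, 0, 0], "jaw": 70},
  {"dp": [0, 0, -0.3], "twist": [0, 0, 0], "jaw": 70},
  {"dp": [0, 0, 0], "twist": [0, 0, 0], "jaw": 70},
])

```text
t: 20.4
ee_pos: [0.4566, 0.1745, 0.3512]
ee_rot: [[0.999, 0.036, 0.004], [0.036, -0.999, 0.002], [0.004, -0.002, -1.0]]
force: [0.4, 0.0, -0.4]
grip_width: 0.0699
gripper_force: 0.0
```

Run:
```python
from h import *; from geo import *
s=manip.state();print(s["ee_pos"],s["force"])
for i in range(2):
    im,d,P,K,E=cloud("side"); q=P[...,:2]-H;a=q@px;b=q@py;Z=P[...,2]
    m=(b>.04)&(b<.103)&(Z>.27)&(Z<.315)&(a>-.02)&(a<.08)
    print("bar",m.sum(),a[m].min(),a[m].max(),Z[m].max())
    m=(abs(b)<.014)&(Z>.240)&(Z<.262)&(a>-.03)&(a<.075)
    print(np.histogram(a[m],bins=np.arange(0,.076,.0025))[0])
m=(abs(b+.11)<.03)&(abs(a+.065)<.02)&(Z>.18)&(Z<.21);print("knob b",b[m].min(),b[m].max())
```

```text
[0.45657097 0.17454449 0.3511559 ] [ 0.41489599  0.03884853 -0.39995802]
bar 222 0.03006495189410695 0.04827884570833905 0.3056149912402999
[ 0  0  0  1  0  2  3  4  9  3  6  9  5  9  9 12  5 10  5  7  8  5  9  9
  5  9  3  2  9  5]
bar 220 0.029254180673292406 0.047994493355336905 0.3062545130588742
[ 0  0  0  1  1  1  4  6  1  9  7  6  7 10 10 10  5 10  7  8  6  7  5 10
  6  7  5  2  6  9]
knob b -0.11029463302855967 -0.09847618553101023
```

The arm rests against the buffer unheld, the bolt is still drawn back and the robot is clear, so I'll hand in.

```bash
python3 -c "
from rig import manip
print(manip.finish_job())"
```

```text
the job is handed in; nothing more can be done
None
```

I handed the job in at about 20 s of the 72 s limit, but no verdict came back: the bolt is back at its stop (felt at 29 N), and the arm was held until it was felt on the buffer and now rests open there, with the robot clear.

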